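# Lay out the stripped turbocharger parts on the inspection board

### The arm

A 6-joint arm with a two-finger parallel gripper is mounted at the origin on the work surface. World frame = base frame: x ahead of the robot, y to its left, z up, the work surface at z = 0. Lengths are in m, angles in rad, forces in N, time in s.
With the tool pointing down it reaches from about 0.275 to 0.775 m from the base axis. Payload 14.6 kg.
Tool frame: the origin (TCP) lies between the finger pads; the fingertips stand 14 mm ahead of it and the grasp point (between the pads) lies 5 mm behind it; z points along the fingers, x is the direction in which the jaws open and shut, and the axes are right-handed (so a half turn about z gives the same grasp; the last joint's range is limited). The gripper opens to 85 mm and grips with 20 to 120 N. Pads are 22 mm wide; open, the fingers measure 114 mm over their backs; the gripper's body (76 mm by 85 mm) begins 54 mm behind the grasp point. The pads swing forward as they close: fully open they stand 13 mm farther back than shut.
Start: joints at [1.186, 0.263, -0.048, 1.259, 0, 1.415], TCP at [0.12, 0.511, 0.245] pointing down, gripper open.
Joint ranges: [-2.65, 2.65], [-0.89, 1.7], [-1.18, 1.37], [-2.13, 2.11], [-1.35, 1.29], [-3.14, 3.14]. Speed limits (rad/s): [1.89, 1.89, 2.57, 2.79, 3.14, 3.14].

### API

Orientations are given as a rotation vector (axis times angle).
In Python, from bench import ctrl, imaging gives the robot as it stands.
- The arm moves only by the shell command python3 -m pendant 'ROWS' [FORCE]. ROWS is JSON, a list of rows, each an object of numbers: "dx", "dy", "dz": the shift along the world's x, y, z in cm; "yaw": the turn about the world's z in rad; "fingers": the opening, from 0 (shut) to 1 (fully open). In form: [{"dx": .., "dy": .., "dz": .., "yaw": .., "fingers": ..}, ...]. A call has 1 to 8 rows; each row is the pose to reach, as a shift and turn from the pose measured when the call began; what a row does not reach only later rows make up. A row lasts 1/10 s, in which the tool goes at most 50 mm and 8.59 degrees, less where a joint would pass 70% of its speed; a pose out of reach is approached as far as the arm can. A call with a gripper value outside its range is refused whole. The fingers move at their own pace and stop on an object; FORCE is the grip in N (left out, the last holds). Time passes only in rows, so rows that repeat a pose let the fingers close. It gives the time, the measured TCP pose, the force and the opening at its end, in the units of the state.
- ctrl.sense(): the state, without advancing time (a new reading comes with each control period).
- imaging.camera(name): name is "scene" or "top" or "wrist"; returns a dict with "frame" (420x560x3 uint8, blue, green, red), "range_z" (420x560 float32, m along the optical axis (not along the pixel's ray), 0 where there is no reading), "camera_matrix" (3x3 intrinsics, pixels), "rvec" (rotation vector, rad) and "tvec" (3), from world to camera coordinates, as OpenCV has them. Camera axes: x right, y down, z forward; pixel columns grow to the right and rows downward; lengths in m; the calibration is good to about 2 mm. A picture is of the moment at which its call begins.
- ctrl.close_job(): hands the job in, once; it reports no verdict.
The state is a dict: "t": time; "joint_positions": joint angles; "joint_vel": joint speeds; "tau": joint torques, N m; "tcp_pos": TCP position; "tool_rot": TCP orientation; "contact_force": force on the tool from outside, world axes, zero at the start; "torque": the same for the moment, N m; "gripper_width": opening from 0.0 (shut) to 1.0 (fully open).
Only numpy, scipy, OpenCV 4.12 (cv2) and the standard library are available. Lean on these libraries where they do the work, as an engineer would, in place of code of your own. Each camera call takes 0.05 s, during which the arm holds its last target.

### The job

Lay out the four turbocharger parts from the grey mat on the inspection board, each standing upright and centred on the blue plate that shows its outline: first both tall parts (turbine rotor and actuator) in the back row, and only when both stand there the two short ones (compressor wheel and bronze bush) in the front row. Set every part down without dropping or tipping it, and do not disturb the red bolt tin or the green oil bottle.

Things in the scene. Friction and masses are not known exactly. Their poses are not given: they have to be found in the camera images.
- rotor: Turbine rotor (tall part): dark bladed wheel, 64 mm across and 20 mm high, lying flat at the bottom, with a bare bright steel shaft, 14 mm thick, rising from its centre to 130 mm above the underside; 0.35 kg. Grip the shaft from above, e.g. 105 mm up. Origin: centre of its underside, z up; its turn about z does not matter. Starts upright on the grey mat (top 4 mm above the bench).
- actuator: Actuator (tall part): yellow can, 56 mm across, 40 mm high, on a steel foot with two ears, 84 x 52 x 5 mm (long along x); dark 20 mm collar to 50 mm, then a bare steel rod 12 mm thick up to 130 mm above the underside; 0.3 kg. Grip the rod from above, e.g. 105 mm up. Origin: centre of its underside, z up; its turn about z does not matter. Starts upright on the grey mat (top 4 mm above the bench).
- compressor: Compressor wheel (short part): silvery wheel with curved blades, 60 mm across at the base, 48 mm high, narrowing to a plain round nose 20 mm thick from 22 mm above the underside up to its top at 48 mm: grip the nose there from above. 0.15 kg. Origin: centre of its underside, z up; its turn about z does not matter. Starts upright on the grey mat (top 4 mm above the bench).
- bush: Bearing bush (short part): brown bronze ring, 44 mm outside, 26 mm bore, 36 mm high; grip it across the outside from above. 0.15 kg. Origin: centre of its underside, z up; its turn about z does not matter. Starts upright on the grey mat (top 4 mm above the bench).
- pad_rotor: Place of the turbine rotor. Fixed blue plate 100 x 100 x 4 mm on the wooden board (plate top 10 mm above the bench); origin at the centre of its underside, z up; outline centred on it. Outline: black ten-pointed star 64 mm across. In the back row of the board (the row farther from the robot), left or right.
- pad_actuator: Place of the actuator. Fixed blue plate 100 x 100 x 4 mm on the wooden board (plate top 10 mm above the bench); origin at the centre of its underside, z up; outline centred on it. Outline: yellow lozenge with two ears, 84 x 52 mm, long along the plate's x. In the back row, left or right.
- pad_compressor: Place of the compressor wheel. Fixed blue plate 100 x 100 x 4 mm on the wooden board (plate top 10 mm above the bench); origin at the centre of its underside, z up; outline centred on it. Outline: silver disc 60 mm across with six dark blade strokes. In the front row (nearer the robot), left or right.
- pad_bush: Place of the bush. Fixed blue plate 100 x 100 x 4 mm on the wooden board (plate top 10 mm above the bench); origin at the centre of its underside, z up; outline centred on it. Outline: brown ring, 44 mm outside, 26 mm inside. In the front row, left or right. The two rows are 130 mm apart and the two plates of a row 140 mm apart, centre to centre.
- bolt_tin: Red tin of bolts, 49 mm across and 42 mm high, loose, standing among the parts near the middle of the mat, to be left alone. Origin at the centre of its underside, z up.
- oiler: Green plastic oil bottle, 52 mm across, with a thin brass spout, 120 mm high, loose, standing behind the work areas about midway across, to be left alone. Origin at the centre of its underside, z up.
Mind the look-alikes: they are no part of the job. There is more than one size of the compressor; the one meant has the size given above.

How it is judged:
By the outcome, as a careful person would: the job done as asked, in the order asked, and still so for the second after the job is handed in, with the robot touching nothing.
It also fails if it takes over 99 s, if anything falls off the work surface, if the arm or the gripper's body presses on something with over 40 N, if the wrist force passes 120 N, or if a joint passes its speed limit or range.

## Working session

There is one attempt and no reset: what is moved stays moved. The work goes in short steps, Python scripts to look and compute and a shell command to move; the robot and the scene stay as the last step left them, time stands still between calls to the robot, and variables do not carry over. Pictures are saved under pics/ and viewed, and the job is handed in when it is done.

```bash
mkdir -p pics; ls
cat > h.py <<'E'
import numpy as np, cv2
from bench import ctrl, imaging
def grab(n):
    c=imaging.camera(n); return c
def world(c,u,v,z=None):
    K=c["camera_matrix"];R=cv2.Rodrigues(np.array(c["rvec"],float))[0];t=np.array(c["tvec"],float).ravel()
    o=-R.T@t; d=R.T@np.linalg.solve(K,np.array([u,v,1.0]))
    if z is None:
        return o+d*c["range_z"][int(round(v)),int(round(u))]
    return o+d*(z-o[2])/d[2]
def cloud(c):
    K=c["camera_matrix"];R=cv2.Rodrigues(np.array(c["rvec"],float))[0];t=np.array(c["tvec"],float).ravel()
    v,u=np.mgrid[0:420,0:560]; r=c["range_z"]
    p=np.stack([u,v,np.ones_like(u)],-1)@np.linalg.inv(K).T*r[...,None]
    P=(p-t)@R; P[r<=0]=np.nan
    return P
E
python3 - <<'E'
from h import *
import pickle
print(ctrl.sense())
for n in ("scene","top","wrist"):
    c=grab(n); pickle.dump(c,open(n+"0.pkl","wb")); cv2.imwrite(f"pics/{n}0.png",c["frame"])
    R=cv2.Rodrigues(np.array(c["rvec"],float))[0]; print(n,-R.T@np.array(c["tvec"]).ravel(), R.T[:,2], c["camera_matrix"][0,0])
E
```

```text
pics
{'t': 0.0, 'joint_positions': array([ 1.18571983e+00,  2.63521243e-01, -4.89406724e-02,  1.25938508e+00,
       -1.21046459e-05,  1.41550417e+00]), 'joint_vel': array([0.00033572, 0.00049333, 0.00012086, 0.00145781, 0.00024872,
       0.0006845 ]), 'tau': array([-8.50643883e-04, -6.37610149e+01,  3.84567904e+01,  1.37333939e-02,
       -2.27697114e-04, -4.33027378e-05]), 'tcp_pos': array([0.11948466, 0.51095883, 0.24482458]), 'tool_rot': array([ 2.46104682e+00,  1.95180233e+00, -1.42653682e-03]), 'contact_force': array([-0.04374985, -0.00316199,  0.50947061]), 'torque': array([-0.07078512,  0.00244508,  0.00197555]), 'gripper_width': 1.0005759598095498}
scene [ 1.42316414 -0.65771089  1.00429084] [-0.58512251  0.43558478 -0.68403037] 524.5782607111771
top [ 0.40897299 -0.01009289  0.95213947] [ 0.19463312  0.00605079 -0.98085745] 389.9722519771146
wrist [0.03549221 0.53064796 0.37404869] [ 0.31734613 -0.07537265 -0.94530968] 331.507457641742
```

View pics/scene0.png

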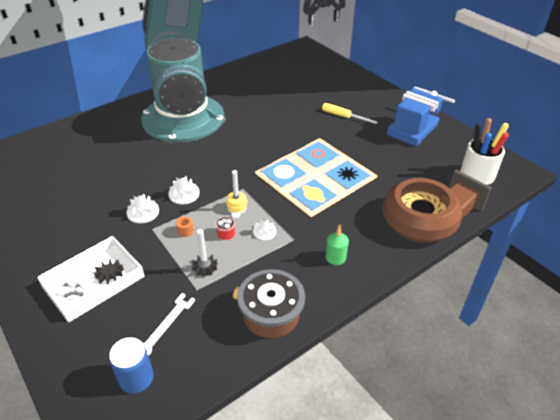

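View pics/top0.png

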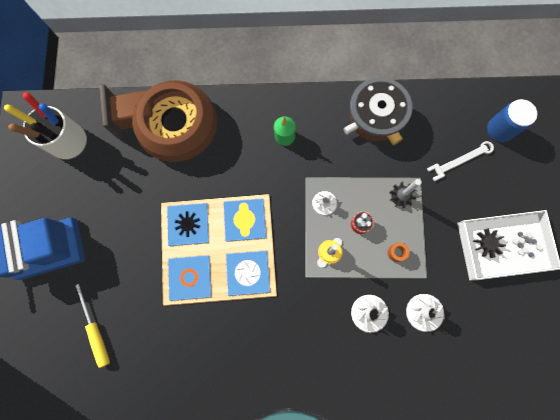

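View pics/wrist0.png

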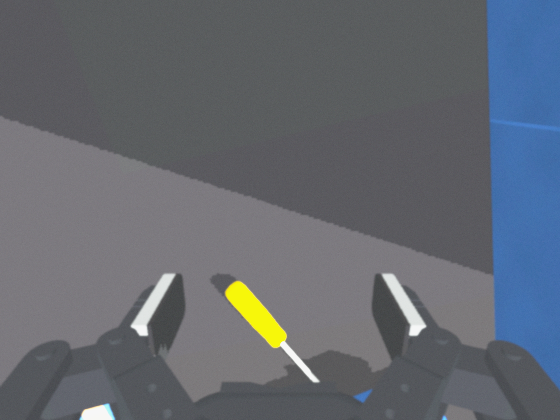

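Top view: mat with compressor candidate (324,203), rotor (404,193; shaft top ~417,183), actuator (330,250; rod top ~338,243), bush (399,252), and tin (362,222). The board's back row is star (187,223) and lozenge (244,220); its front row is ring (189,278) and disc (247,273). Compressor look-alikes are at (369,313) and (425,312), off the mat and larger. Next I measure all of these.

```bash
cat > meas.py <<'E'
from h import *
import pickle
c=pickle.load(open("top0.pkl","rb")); P=cloud(c); Z=P[...,2]
def region(u0,u1,v0,v1,m):
    M=np.zeros((420,560),bool); M[v0:v1,u0:u1]=m[v0:v1,u0:u1]; return M
for name,(u,v),r in [("compr?",(324,203),16),("bigA",(369,313),24),("bigB",(425,312),24),("rotor",(408,190),22),("act",(332,250),20),("bush",(399,252),14),("tin",(362,222),14),("oiler",(285,128),20)]:
    M=region(u-r,u+r,v-r,v+r,Z>0.012)
    Q=P[M]; print(name,"zmax %.3f"%np.nanmax(Q[:,2]))
    zm=np.nanmax(Q[:,2])
    T=Q[Q[:,2]>zm-0.006]; print("   top n",len(T),T[:,:2].mean(0).round(4),"ext all",np.ptp(Q[:,:2],axis=0).round(3),"mid",((Q[:,:2].max(0)+Q[:,:2].min(0))/2).round(4))
hsv=cv2.cvtColor(c["frame"],cv2.COLOR_BGR2HSV)
blue=cv2.inRange(hsv,(100,120,80),(120,255,255))
blue[:, :155]=0;blue[:,285:]=0;blue[:190]=0;blue[310:]=0
n,_,st,ce=cv2.connectedComponentsWithStats(blue)
cs,_=cv2.findContours(blue,cv2.RETR_EXTERNAL,cv2.CHAIN_APPROX_NONE)
for k in cs:
    if cv2.contourArea(k)<500: continue
    W=np.array([world(c,*p[0],0.010)[:2] for p in k],np.float32)
    b=cv2.minAreaRect(W*1000); print("pad px",cv2.boundingRect(k),"c",np.round(b[0],1),"size",np.round(b[1],1),b[2])
E
python3 meas.py
python3 - <<'E'
from h import *
import pickle
c=pickle.load(open("top0.pkl","rb"))
cv2.imwrite("pics/crop.png",cv2.resize(c["frame"][170:340,295:455],None,fx=3.5,fy=3.5,interpolation=cv2.INTER_CUBIC))
E
```

```text
compr? zmax 0.054
   top n 3 [ 0.6091 -0.098 ] ext all [0.058 0.054] mid [ 0.6161 -0.1007]
bigA zmax 0.071
   top n 7 [ 0.3517 -0.1868] ext all [0.077 0.078] mid [ 0.3479 -0.1937]
bigB zmax 0.069
   top n 15 [ 0.351  -0.3138] ext all [0.077 0.081] mid [ 0.3492 -0.3235]
rotor zmax 0.138
   top n 30 [ 0.6298 -0.2925] ext all [0.064 0.061] mid [ 0.6307 -0.2917]
act zmax 0.137
   top n 26 [ 0.494  -0.1066] ext all [0.061 0.054] mid [ 0.4968 -0.1071]
bush zmax 0.044
   top n 169 [ 0.4886 -0.2676] ext all [0.043 0.042] mid [ 0.4893 -0.2678]
tin zmax 0.052
   top n 188 [ 0.5618 -0.1861] ext all [0.047 0.048] mid [ 0.5609 -0.1858]
oiler zmax 0.118
   top n 5 [ 0.7952 -0.0066] ext all [0.054 0.051] mid [ 0.7966 -0.0064]
pad px (169, 256, 41, 44) c [441.8 231.4] size [95.9 96.5] 3.2784388065338135
pad px (227, 252, 42, 43) c [449.6  92.1] size [95.8 95.9] 3.118807077407837
pad px (168, 204, 40, 42) c [571.3 238.9] size [95.8 96. ] 3.1901752948760986
pad px (224, 200, 41, 41) c [579.3  99.4] size [96.1 95.8] 3.1831395626068115
```

View pics/crop.png

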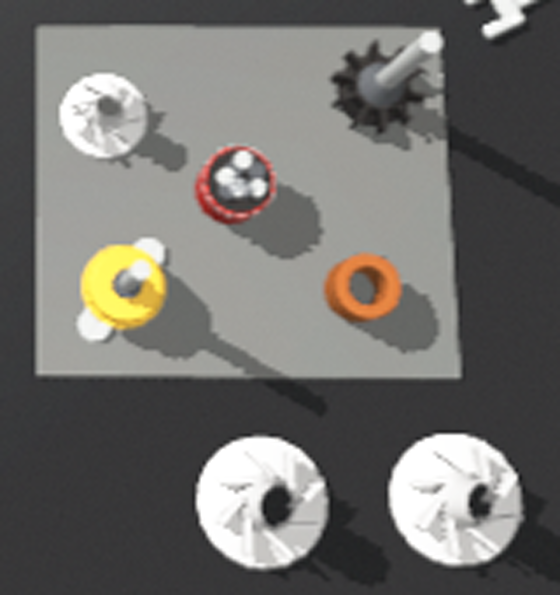

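The mat's compressor measures about 58 mm across and 50 mm high, so it fits 60×48. The two off the mat are about 78×66 mm and are the look-alikes; the crop confirms this. Next I cross-check positions with the scene camera.

```bash
cat > meas2.py <<'E'
from h import *
import pickle
for n in ("top","scene"):
    c=pickle.load(open(n+"0.pkl","rb")); P=cloud(c)
    for name,(x,y),r,z0,z1 in [("rotor",(.630,-.292),.015,.06,.15),("act",(.494,-.107),.012,.07,.15),("compr nose",(.613,-.1),.02,.034,.07),("comp base",(.613,-.1),.04,.009,.07),("bush",(.489,-.268),.035,.009,.06),("tin",(.561,-.186),.035,.009,.06)]:
        m=(np.hypot(P[...,0]-x,P[...,1]-y)<r)&(P[...,2]>z0)&(P[...,2]<z1); Q=P[m]
        if len(Q)<5: print(n,name,len(Q)); continue
        lo,hi=Q.min(0),Q.max(0); T=Q[Q[:,2]>hi[2]-.004]
        print(n,name,len(Q),"mid",((lo+hi)/2)[:2].round(4),"ext",(hi-lo)[:2].round(4),"zmax %.4f"%hi[2],"top",T[:,:2].mean(0).round(4))
    hsv=cv2.cvtColor(c["frame"],cv2.COLOR_BGR2HSV)
    blue=cv2.inRange(hsv,(98,110,60),(122,255,255))
    d=np.hypot(P[...,0]-.51,P[...,1]-.165); blue[~((d<.17)&(P[...,2]<.03))]=0
    cs,_=cv2.findContours(blue,cv2.RETR_EXTERNAL,cv2.CHAIN_APPROX_NONE)
    for k in cs:
        if cv2.contourArea(k)<300: continue
        W=np.array([world(c,*p[0],0.010)[:2] for p in k],np.float32)
        b=cv2.minAreaRect(W*1000); print(n,"pad c",np.round(b[0],1),"size",np.round(b[1],1),round(b[2],1),"z",np.nanmedian(P[...,2][blue>0]).round(4))
E
python3 meas2.py
```

```text
top rotor 110 mid [ 0.6296 -0.2917] ext [0.0135 0.0133] zmax 0.1378 top [ 0.6293 -0.2922]
top act 46 mid [ 0.4937 -0.1067] ext [0.0112 0.0113] zmax 0.1366 top [ 0.4942 -0.1067]
top compr nose 16 mid [ 0.6124 -0.0989] ext [0.0113 0.0158] zmax 0.0537 top [ 0.6091 -0.098 ]
top comp base 397 mid [ 0.6119 -0.0952] ext [0.0734 0.067 ] zmax 0.0537 top [ 0.6091 -0.098 ]
top bush 284 mid [ 0.4893 -0.2693] ext [0.0434 0.0483] zmax 0.0445 top [ 0.488  -0.2671]
top tin 387 mid [ 0.5578 -0.1858] ext [0.0527 0.0476] zmax 0.0522 top [ 0.5624 -0.1866]
top pad c [441.9 231.4] size [96.5 96.5] 3.2 z 0.0108
top pad c [449.6  91.9] size [96.3 96.4] 2.9 z 0.0108
top pad c [571.4 238.6] size [96.4 96.5] 3.2 z 0.0108
top pad c [579.2  99.1] size [96.4 96.3] 3.2 z 0.0108
scene rotor 146 mid [ 0.6297 -0.292 ] ext [0.0171 0.0143] zmax 0.1381 top [ 0.6308 -0.2922]
scene act 94 mid [ 0.4944 -0.1073] ext [0.0172 0.0148] zmax 0.1393 top [ 0.5003 -0.1111]
scene compr nose 38 mid [ 0.6194 -0.1011] ext [0.0141 0.0192] zmax 0.0535 top [ 0.6207 -0.1064]
scene comp base 304 mid [ 0.6108 -0.1017] ext [0.0742 0.0587] zmax 0.0535 top [ 0.6207 -0.1064]
scene bush 294 mid [ 0.4861 -0.2708] ext [0.0574 0.0482] zmax 0.0455 top [ 0.4895 -0.2685]
scene tin 354 mid [ 0.5635 -0.1811] ext [0.0573 0.0585] zmax 0.0531 top [ 0.5622 -0.1881]
scene pad c [573.2 236.8] size [90.  90.9] 3.3 z 0.011
scene pad c [451.5  90.1] size [89.1 92.5] 3.2 z 0.011
scene pad c [443.6 229.1] size [88.7 92.4] 3.3 z 0.011
```

```bash
python3 -m pendant '[{"dx":4,"dy":-4,"dz":1,"yaw":0.1},{"dx":8,"dy":-9,"dz":1,"yaw":0.2},{"dx":12,"dy":-14,"dz":1,"yaw":0.23},{"dx":16,"dy":-19,"dz":1,"yaw":0.23},{"dx":20,"dy":-24,"dz":1,"yaw":0.23},{"dx":24,"dy":-28,"dz":1,"yaw":0.23},{"dx":27,"dy":-32,"dz":1,"yaw":0.23},{"dx":30,"dy":-36,"dz":1,"yaw":0.23}]' 40
```

```text
invalid input at $[0]: expected keys dx, dy, dz, yaw, fingers
```

```bash
python3 -m pendant '[{"dx":4,"dy":-4,"dz":0,"yaw":0.1,"fingers":1},{"dx":8,"dy":-8,"dz":0,"yaw":0.2,"fingers":1},{"dx":12,"dy":-12,"dz":0,"yaw":0.23,"fingers":1},{"dx":16,"dy":-16,"dz":0,"yaw":0.23,"fingers":1},{"dx":20,"dy":-20,"dz":0,"yaw":0.23,"fingers":1},{"dx":24,"dy":-24,"dz":0,"yaw":0.23,"fingers":1},{"dx":28,"dy":-28,"dz":0,"yaw":0.23,"fingers":1},{"dx":32,"dy":-32,"dz":0,"yaw":0.23,"fingers":1}]' 40
```

```text
t: 0.95
tcp_pos: [0.4033, 0.2264, 0.245]
tool_rot: [2.221, 2.221, -0.001]
contact_force: [0.3, 1.0, -0.2]
gripper_width: 0.995
```

```bash
python3 -m pendant '[{"dx":4,"dy":-4,"dz":0,"yaw":0,"fingers":1},{"dx":7,"dy":-8,"dz":0,"yaw":0,"fingers":1},{"dx":10,"dy":-12,"dz":0,"yaw":0,"fingers":1},{"dx":13,"dy":-16,"dz":0,"yaw":0,"fingers":1},{"dx":15,"dy":-20,"dz":0,"yaw":0,"fingers":1},{"dx":16,"dy":-24,"dz":0,"yaw":0,"fingers":1},{"dx":17,"dy":-28,"dz":0,"yaw":0,"fingers":1},{"dx":18,"dy":-32,"dz":0,"yaw":0,"fingers":1}]' 40
```

```text
t: 1.75
tcp_pos: [0.5835, -0.0955, 0.2447]
tool_rot: [2.222, 2.221, -0.001]
contact_force: [1.2, 0.2, 0.8]
gripper_width: 0.997
```

```bash
python3 -m pendant '[{"dx":1,"dy":-4,"dz":0,"yaw":0,"fingers":1},{"dx":2,"dy":-8,"dz":0,"yaw":0,"fingers":1},{"dx":3,"dy":-12,"dz":0,"yaw":0,"fingers":1},{"dx":4,"dy":-15.5,"dz":0,"yaw":0,"fingers":1},{"dx":4.6,"dy":-18.5,"dz":0,"yaw":0,"fingers":1},{"dx":4.65,"dy":-19.65,"dz":0,"yaw":0,"fingers":1},{"dx":4.65,"dy":-19.65,"dz":0,"yaw":0,"fingers":1},{"dx":4.65,"dy":-19.65,"dz":0,"yaw":0,"fingers":1}]' 40
python3 - <<'E'
from h import *
import pickle
c=grab("wrist"); pickle.dump(c,open("w1.pkl","wb")); cv2.imwrite("pics/w1.png",c["frame"])
P=cloud(c)
for name,(x,y),r,z0,z1 in [("rotor",(.630,-.292),.015,.09,.136),("bush",(.489,-.268),.035,.015,.06)]:
    m=(np.hypot(P[...,0]-x,P[...,1]-y)<r)&(P[...,2]>z0)&(P[...,2]<z1); Q=P[m]
    if len(Q): print(name,len(Q),((Q.min(0)+Q.max(0))/2).round(4),np.ptp(Q,axis=0).round(4))
print(ctrl.sense()["tcp_pos"])
E
```

```text
t: 2.55
tcp_pos: [0.6298, -0.291, 0.2447]
tool_rot: [-2.221, -2.221, 0.001]
contact_force: [0.4, 0.1, 0.8]
gripper_width: 1.001
rotor 479 [ 0.6273 -0.2902  0.113 ] [0.0138 0.0139 0.0457]
bush 1638 [ 0.4871 -0.2661  0.0292] [0.0425 0.0426 0.0283]
[ 0.629884   -0.29063847  0.24495504]
```

View pics/w1.png

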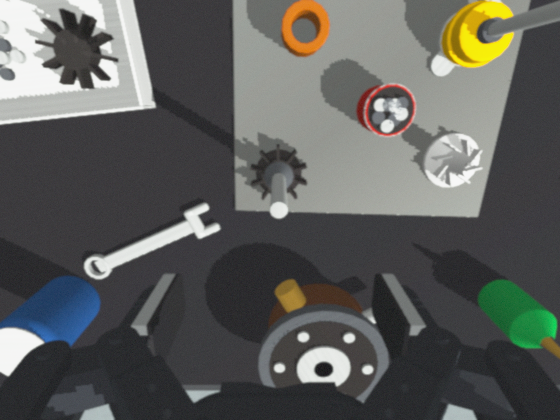

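Wrist view: the rotor shaft top at (279,209) is centred between the fingers (col ~280). The compressor is at (453,160) and the bush at (305,27). I check the housing clearance before descending.

Run:
```python
from h import *
import pickle
c=pickle.load(open("top0.pkl","rb")); P=cloud(c)
m=np.zeros((420,560),bool); m[70:150,335:415]=1
Q=P[m&(P[...,2]>.03)]; print(Q.min(0),Q.max(0))
Q=Q[Q[:,2]>.08];print(Q.min(0) if len(Q) else 0)
c=pickle.load(open("w1.pkl","rb")); P=cloud(c)
m=np.zeros((420,560),bool); m[120:200,405:495]=1
x,y,z=P[...,0],P[...,1],P[...,2]
for a,b in((.03,.06),(.010,.06)):
    Q=P[m&(z>a)&(z<b)]; print("comp",len(Q),((Q.min(0)+Q.max(0))/2).round(4),np.ptp(Q,axis=0).round(4),Q[:,2].max())
```

```text
[ 0.75555784 -0.31611233  0.03012768] [ 0.91486412 -0.1548236   0.08418962]
[ 0.77308427 -0.29683038  0.08000227]
comp 297 [ 0.595  -0.1327  0.0416] [0.055  0.0729 0.023 ] 0.053066639999132754
comp 2086 [ 0.605  -0.1196  0.0315] [0.075  0.0991 0.0431] 0.053066639999132754
```

```bash
python3 -m pendant '[{"dx":0,"dy":-0.1,"dz":-3,"yaw":0,"fingers":1},{"dx":-0.1,"dy":-0.1,"dz":-6,"yaw":0,"fingers":1},{"dx":-0.1,"dy":-0.1,"dz":-9,"yaw":0,"fingers":1},{"dx":-0.1,"dy":-0.1,"dz":-11.5,"yaw":0,"fingers":1},{"dx":-0.1,"dy":-0.1,"dz":-13.3,"yaw":0,"fingers":1},{"dx":-0.1,"dy":-0.1,"dz":-14,"yaw":0,"fingers":1},{"dx":-0.1,"dy":-0.1,"dz":-14,"yaw":0,"fingers":1},{"dx":-0.1,"dy":-0.1,"dz":-14,"yaw":0,"fingers":1}]' 40
```

```text
t: 3.4
tcp_pos: [0.6293, -0.2914, 0.1062]
tool_rot: [2.219, 2.222, -0.0]
contact_force: [-0.2, 1.0, 0.2]
gripper_width: 1.004
```

```bash
python3 -m pendant '[{"dx":0,"dy":0,"dz":0,"yaw":0,"fingers":0},{"dx":0,"dy":0,"dz":0,"yaw":0,"fingers":0},{"dx":0,"dy":0,"dz":0,"yaw":0,"fingers":0},{"dx":0,"dy":0,"dz":0,"yaw":0,"fingers":0},{"dx":0,"dy":0,"dz":0,"yaw":0,"fingers":0},{"dx":0,"dy":0,"dz":0,"yaw":0,"fingers":0},{"dx":0,"dy":0,"dz":0,"yaw":0,"fingers":0},{"dx":0,"dy":0,"dz":0,"yaw":0,"fingers":0}]' 40
```

```text
t: 4.2
tcp_pos: [0.6294, -0.2912, 0.1063]
tool_rot: [2.219, 2.222, 0.0]
contact_force: [0.0, 2.6, 3.4]
gripper_width: 0.152
```

```bash
python3 -m pendant '[{"dx":0,"dy":0,"dz":0,"yaw":0,"fingers":0},{"dx":0,"dy":0,"dz":0.5,"yaw":0,"fingers":0},{"dx":0,"dy":0,"dz":1.5,"yaw":0,"fingers":0},{"dx":0,"dy":0,"dz":3,"yaw":0,"fingers":0},{"dx":0,"dy":0,"dz":5,"yaw":0,"fingers":0},{"dx":0,"dy":0,"dz":6.5,"yaw":0,"fingers":0},{"dx":0,"dy":0,"dz":7.5,"yaw":0,"fingers":0},{"dx":0,"dy":0,"dz":8,"yaw":0,"fingers":0}]' 60
python3 -m pendant '[{"dx":0,"dy":1,"dz":0,"yaw":0,"fingers":0},{"dx":-0.3,"dy":3,"dz":0,"yaw":0,"fingers":0},{"dx":-0.6,"dy":6,"dz":0,"yaw":0,"fingers":0},{"dx":-1,"dy":9.5,"dz":0,"yaw":0,"fingers":0},{"dx":-1.4,"dy":13,"dz":0,"yaw":0,"fingers":0},{"dx":-1.8,"dy":16.5,"dz":0,"yaw":0,"fingers":0},{"dx":-2.2,"dy":20,"dz":0,"yaw":0,"fingers":0},{"dx":-2.6,"dy":23.5,"dz":0,"yaw":0,"fingers":0}]' 60
```

```text
t: 5.0
tcp_pos: [0.6296, -0.2914, 0.1874]
tool_rot: [2.218, 2.221, 0.0]
contact_force: [1.2, 0.4, -5.3]
gripper_width: 0.143
t: 5.8
tcp_pos: [0.6026, -0.0543, 0.1867]
tool_rot: [2.219, 2.222, -0.0]
contact_force: [-0.2, -0.6, -5.2]
gripper_width: 0.148
```

```bash
python3 -m pendant '[{"dx":-0.4,"dy":3.5,"dz":0,"yaw":0,"fingers":0},{"dx":-0.8,"dy":7,"dz":0,"yaw":0,"fingers":0},{"dx":-1.2,"dy":10.5,"dz":0,"yaw":0,"fingers":0},{"dx":-1.6,"dy":14,"dz":0,"yaw":0,"fingers":0},{"dx":-2,"dy":17.5,"dz":0,"yaw":0,"fingers":0},{"dx":-2.4,"dy":21,"dz":0,"yaw":0,"fingers":0},{"dx":-2.8,"dy":24.5,"dz":0,"yaw":0,"fingers":0},{"dx":-3,"dy":27.5,"dz":0,"yaw":0,"fingers":0}]' 60
python3 - <<'E'
from h import *
s=ctrl.sense(); p=s["tcp_pos"]; print((np.array([.572,.238,.12])-p)*100)
E
```

```text
t: 6.6
tcp_pos: [0.5712, 0.2228, 0.1861]
tool_rot: [2.219, 2.224, -0.002]
contact_force: [1.0, 0.6, -4.7]
gripper_width: 0.141
[ 0.08230145  1.51914686 -6.60742173]
```

```bash
python3 -m pendant '[{"dx":0,"dy":0.8,"dz":-1,"yaw":0,"fingers":0},{"dx":0,"dy":1.4,"dz":-2.5,"yaw":0,"fingers":0},{"dx":0,"dy":1.5,"dz":-4,"yaw":0,"fingers":0},{"dx":0,"dy":1.5,"dz":-5.2,"yaw":0,"fingers":0},{"dx":0,"dy":1.5,"dz":-6,"yaw":0,"fingers":0},{"dx":0,"dy":1.5,"dz":-6.3,"yaw":0,"fingers":0},{"dx":0,"dy":1.5,"dz":-6.3,"yaw":0,"fingers":0},{"dx":0,"dy":1.5,"dz":-6.3,"yaw":0,"fingers":0}]' 60
python3 - <<'E'
from h import *
c=grab("scene"); P=cloud(c)
cv2.imwrite("pics/s2.png",cv2.resize(c["frame"][110:250,220:420],None,fx=4,fy=4))
w=grab("wrist"); cv2.imwrite("pics/w2.png",w["frame"])
print(ctrl.sense()["tcp_pos"])
E
```

```text
t: 7.4
tcp_pos: [0.5715, 0.2377, 0.1236]
tool_rot: [2.219, 2.223, -0.001]
contact_force: [0.3, -0.5, -3.6]
gripper_width: 0.144
[0.57151795 0.23778286 0.12364116]
```

View pics/s2.png

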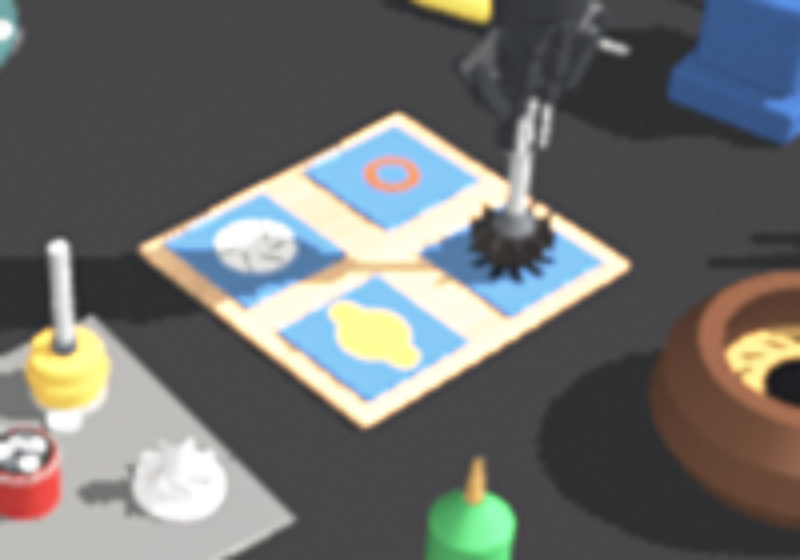

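View pics/w2.png

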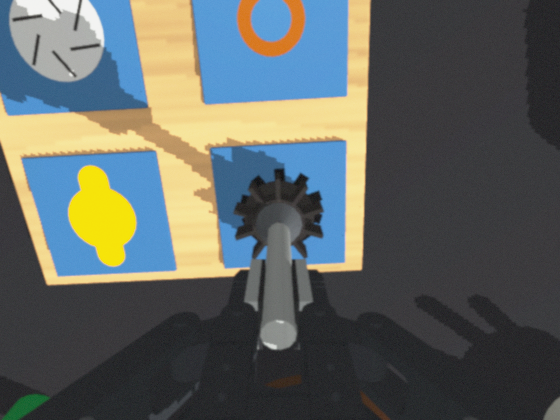

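The rotor hangs upright over the star plate, with the wheel centre at (279,212) in the wrist view and the plate's mid column about 280. I lower it.

```bash
python3 -m pendant '[{"dx":0,"dy":0,"dz":-0.4,"yaw":0,"fingers":0},{"dx":0,"dy":0,"dz":-0.7,"yaw":0,"fingers":0},{"dx":0,"dy":0,"dz":-0.9,"yaw":0,"fingers":0},{"dx":0,"dy":0,"dz":-1.0,"yaw":0,"fingers":0},{"dx":0,"dy":0,"dz":-1.1,"yaw":0,"fingers":0},{"dx":0,"dy":0,"dz":-1.1,"yaw":0,"fingers":0}]' 60
```

```text
t: 8.1
tcp_pos: [0.5715, 0.2378, 0.1125]
tool_rot: [2.219, 2.223, -0.001]
contact_force: [-0.1, 0.3, -4.6]
gripper_width: 0.147
```

```bash
python3 -m pendant '[{"dx":0,"dy":0,"dz":-0.05,"yaw":0,"fingers":0},{"dx":0,"dy":0,"dz":-0.1,"yaw":0,"fingers":0},{"dx":0,"dy":0,"dz":-0.1,"yaw":0,"fingers":0}]' 60
```

```text
t: 8.4
tcp_pos: [0.5717, 0.2379, 0.1123]
tool_rot: [2.218, 2.223, 0.001]
contact_force: [-2.5, 0.2, 4.8]
gripper_width: 0.146
```

Contact (force rose from -4.6 to +4.8 N). I release and raise.

```bash
python3 -m pendant '[{"dx":0,"dy":0,"dz":0,"yaw":0,"fingers":0.25},{"dx":0,"dy":0,"dz":0,"yaw":0,"fingers":0.4},{"dx":0,"dy":0,"dz":0,"yaw":0,"fingers":0.6},{"dx":0,"dy":0,"dz":0,"yaw":0,"fingers":0.8},{"dx":0,"dy":0,"dz":1,"yaw":0,"fingers":0.9},{"dx":0,"dy":0,"dz":3,"yaw":0,"fingers":1},{"dx":0,"dy":0,"dz":6,"yaw":0,"fingers":1},{"dx":0,"dy":0,"dz":9,"yaw":0,"fingers":1}]' 60
```

```text
t: 9.2
tcp_pos: [0.5714, 0.2378, 0.204]
tool_rot: [2.218, 2.223, 0.001]
contact_force: [0.5, 0.2, 0.4]
gripper_width: 1.002
```

```bash
python3 -m pendant '[{"dx":0,"dy":-1,"dz":2,"yaw":0,"fingers":1},{"dx":-0.7,"dy":-4,"dz":2,"yaw":0,"fingers":1},{"dx":-1.8,"dy":-8,"dz":2,"yaw":0,"fingers":1},{"dx":-3,"dy":-12,"dz":2,"yaw":0,"fingers":1},{"dx":-4,"dy":-16,"dz":2,"yaw":0,"fingers":1},{"dx":-5,"dy":-20,"dz":2,"yaw":0,"fingers":1},{"dx":-6,"dy":-24,"dz":2,"yaw":0,"fingers":1},{"dx":-7,"dy":-28,"dz":2,"yaw":0,"fingers":1}]' 60
python3 - <<'E'
from h import *
import pickle
c=grab("top"); pickle.dump(c,open("t3.pkl","wb")); cv2.imwrite("pics/t3.png",c["frame"])
P=cloud(c); m=(np.hypot(P[...,0]-.572,P[...,1]-.238)<.05)
for a,b in((.08,.15),(.115,.15),(.018,.15)):
    Q=P[m&(P[...,2]>a)&(P[...,2]<b)]; print(len(Q),((Q.min(0)+Q.max(0))/2).round(4),np.ptp(Q,axis=0).round(4),Q[:,2].max())
print((np.array([.494,-.1068])-ctrl.sense()["tcp_pos"][:2])*100)
E
```

```text
t: 10.0
tcp_pos: [0.5009, -0.0436, 0.2248]
tool_rot: [2.217, 2.223, 0.002]
contact_force: [-0.3, 0.6, 0.2]
gripper_width: 0.996
92 [0.5727 0.2359 0.1123] [0.0132 0.0138 0.0626] 0.14357819605025673
56 [0.5727 0.2361 0.13  ] [0.0132 0.0135 0.0271] 0.14357819605025673
388 [0.5733 0.2354 0.0808] [0.0636 0.0609 0.1256] 0.14357819605025673
[-0.59842585 -5.87970023]
```

View pics/t3.png

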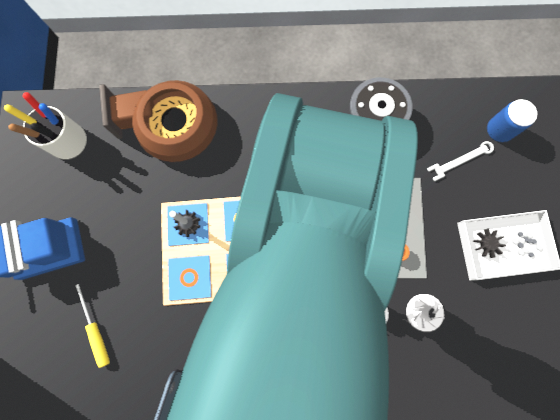

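Run:
```python
from h import *
import pickle
c=pickle.load(open("t3.pkl","rb")); f=c["frame"]
cv2.imwrite("pics/t3c.png",cv2.resize(f[195:255,155:225],None,fx=8,fy=8,interpolation=cv2.INTER_CUBIC))
s=grab("scene"); pickle.dump(s,open("s3.pkl","wb"))
f2=s["frame"]; cv2.imwrite("pics/s3c.png",cv2.resize(f2[125:205,290:390],None,fx=7,fy=7,interpolation=cv2.INTER_CUBIC))
for n,c in (("top",c),("scene",s)):
    g=cv2.cvtColor(c["frame"],cv2.COLOR_BGR2GRAY); P=cloud(c)
    m=((g<70)&(np.hypot(P[...,0]-.572,P[...,1]-.237)<.042)&(P[...,2]>.018)&(P[...,2]<.05)).astype(np.uint8)
    k=np.vstack([q for q in cv2.findContours(m,cv2.RETR_EXTERNAL,cv2.CHAIN_APPROX_NONE)[0]])
    W=np.array([world(c,*p[0],.03)[:2] for p in k],np.float32)*1000
    print(n,len(k),cv2.minEnclosingCircle(W))
```

```text
top 95 ((569.5331420898438, 233.4243621826172), 30.459678649902344)
scene 70 ((582.0108032226562, 228.25584411621094), 31.420358657836914)
```

View pics/t3c.png

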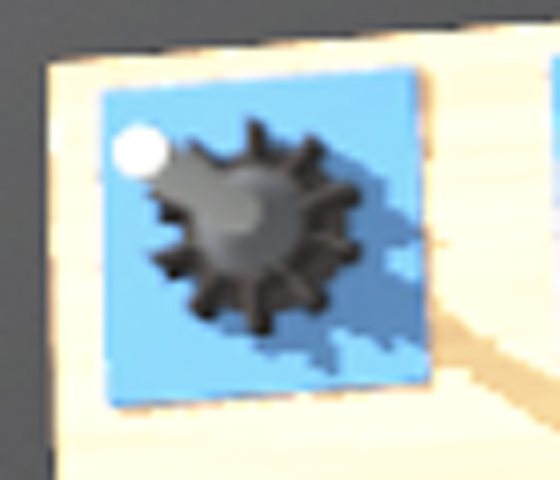

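View pics/s3c.png

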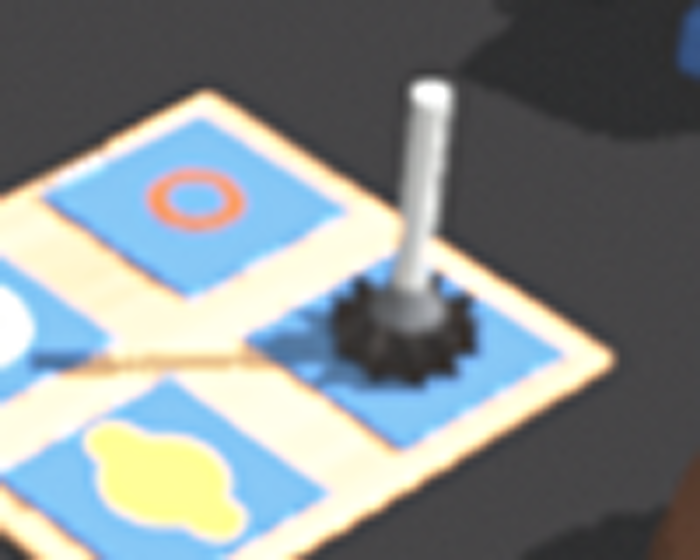

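The rotor stands upright and within about 2 mm of the plate centre. The top crop puts the wheel base at about (272,237) against the plate centre at (265,237), at 3 crop px/mm. Next is the actuator, with target y shifted about +1 mm.

```bash
python3 -m pendant '[{"dx":-0.3,"dy":-3,"dz":0,"yaw":0,"fingers":1},{"dx":-0.6,"dy":-5.5,"dz":0,"yaw":0,"fingers":1},{"dx":-0.65,"dy":-6.3,"dz":-1,"yaw":0,"fingers":1},{"dx":-0.65,"dy":-6.3,"dz":-4,"yaw":0,"fingers":1},{"dx":-0.65,"dy":-6.3,"dz":-7,"yaw":0,"fingers":1},{"dx":-0.65,"dy":-6.3,"dz":-10,"yaw":0,"fingers":1},{"dx":-0.65,"dy":-6.3,"dz":-11.9,"yaw":0,"fingers":1},{"dx":-0.65,"dy":-6.3,"dz":-11.9,"yaw":0,"fingers":1}]' 40
python3 - <<'E'
from h import *
w=grab("wrist"); cv2.imwrite("pics/w4.png",w["frame"])
E
```

```text
t: 10.9
tcp_pos: [0.4929, -0.1074, 0.1038]
tool_rot: [-2.222, -2.219, 0.002]
contact_force: [-0.6, 0.1, 0.3]
gripper_width: 1.0
```

View pics/w4.png

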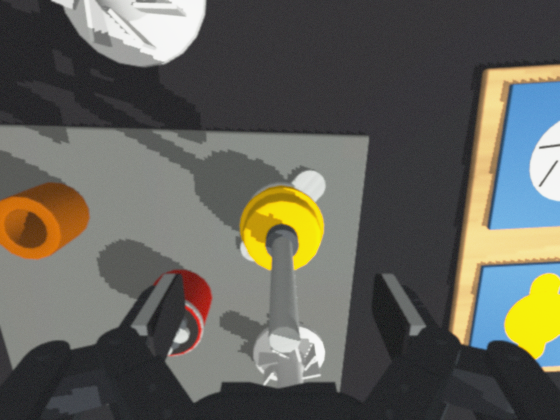

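The rod (col ~285) stands between the open fingers. I close.

```bash
python3 -m pendant '[{"dx":0,"dy":0,"dz":0,"yaw":0,"fingers":0},{"dx":0,"dy":0,"dz":0,"yaw":0,"fingers":0},{"dx":0,"dy":0,"dz":0,"yaw":0,"fingers":0},{"dx":0,"dy":0,"dz":0,"yaw":0,"fingers":0},{"dx":0,"dy":0,"dz":0,"yaw":0,"fingers":0},{"dx":0,"dy":0,"dz":0,"yaw":0,"fingers":0},{"dx":0,"dy":0,"dz":0,"yaw":0,"fingers":0},{"dx":0,"dy":0,"dz":0,"yaw":0,"fingers":0}]' 40
python3 -m pendant '[{"dx":0,"dy":0,"dz":0,"yaw":0,"fingers":0},{"dx":0,"dy":0,"dz":0.5,"yaw":0,"fingers":0},{"dx":0,"dy":0,"dz":1.5,"yaw":0,"fingers":0},{"dx":0,"dy":0,"dz":3,"yaw":0,"fingers":0},{"dx":0,"dy":0,"dz":5,"yaw":0,"fingers":0},{"dx":0,"dy":0,"dz":6.5,"yaw":0,"fingers":0},{"dx":0,"dy":0,"dz":7.5,"yaw":0,"fingers":0},{"dx":0,"dy":0,"dz":8,"yaw":0,"fingers":0}]' 60
```

```text
t: 11.75
tcp_pos: [0.4937, -0.1078, 0.1053]
tool_rot: [2.223, 2.22, -0.001]
contact_force: [-0.6, 1.0, -0.3]
gripper_width: 0.129
t: 12.55
tcp_pos: [0.4939, -0.1079, 0.1864]
tool_rot: [2.222, 2.219, -0.0]
contact_force: [0.7, -0.1, -3.2]
gripper_width: 0.122
```

```bash
python3 -m pendant '[{"dx":0.4,"dy":1,"dz":0,"yaw":0,"fingers":0},{"dx":1.4,"dy":3.5,"dz":0,"yaw":0,"fingers":0},{"dx":2.7,"dy":6.5,"dz":0,"yaw":0,"fingers":0},{"dx":4.1,"dy":10,"dz":0,"yaw":0,"fingers":0},{"dx":5.5,"dy":13.5,"dz":0,"yaw":0,"fingers":0},{"dx":7,"dy":17,"dz":0,"yaw":0,"fingers":0},{"dx":8,"dy":19.5,"dz":0,"yaw":0,"fingers":0},{"dx":8.5,"dy":20.8,"dz":0,"yaw":0,"fingers":0}]' 60
python3 -m pendant '[{"dx":0,"dy":0,"dz":-1,"yaw":0,"fingers":0},{"dx":0,"dy":0,"dz":-2.5,"yaw":0,"fingers":0},{"dx":0,"dy":0,"dz":-4,"yaw":0,"fingers":0},{"dx":0,"dy":0,"dz":-5.2,"yaw":0,"fingers":0},{"dx":0,"dy":0,"dz":-6,"yaw":0,"fingers":0},{"dx":0,"dy":0,"dz":-6.3,"yaw":0,"fingers":0},{"dx":0,"dy":0,"dz":-6.3,"yaw":0,"fingers":0}]' 60
python3 - <<'E'
from h import *
w=grab("wrist"); cv2.imwrite("pics/w5.png",w["frame"])
print((np.array([.579,.1,.112])-ctrl.sense()["tcp_pos"])*100)
E
```

```text
t: 13.35
tcp_pos: [0.5791, 0.1027, 0.1855]
tool_rot: [2.221, 2.222, -0.001]
contact_force: [-0.8, -1.3, -3.8]
gripper_width: 0.118
t: 14.05
tcp_pos: [0.579, 0.1025, 0.1223]
tool_rot: [2.221, 2.222, -0.001]
contact_force: [0.7, 0.1, -2.9]
gripper_width: 0.119
[-0.0215667  -0.25809013 -1.07238716]
```

View pics/w5.png

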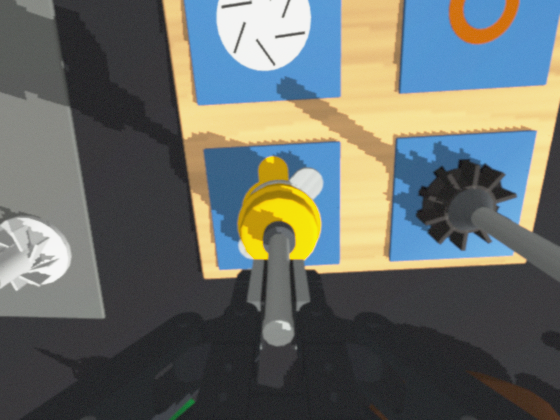

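The actuator hangs about 2.5 mm too far +y (can col 279, plate mid col ~276). I correct that and lower it.

```bash
python3 -m pendant '[{"dx":0,"dy":-0.2,"dz":0,"yaw":0,"fingers":0},{"dx":0,"dy":-0.25,"dz":-0.3,"yaw":0,"fingers":0},{"dx":0,"dy":-0.25,"dz":-0.6,"yaw":0,"fingers":0},{"dx":0,"dy":-0.25,"dz":-0.8,"yaw":0,"fingers":0},{"dx":0,"dy":-0.25,"dz":-0.95,"yaw":0,"fingers":0},{"dx":0,"dy":-0.25,"dz":-1.05,"yaw":0,"fingers":0},{"dx":0,"dy":-0.25,"dz":-1.1,"yaw":0,"fingers":0},{"dx":0,"dy":-0.25,"dz":-1.1,"yaw":0,"fingers":0}]' 60
```

```text
t: 14.9
tcp_pos: [0.5792, 0.1001, 0.1117]
tool_rot: [2.221, 2.222, -0.001]
contact_force: [0.8, 0.5, -3.3]
gripper_width: 0.123
```

```bash
python3 -m pendant '[{"dx":0,"dy":0,"dz":-0.05,"yaw":0,"fingers":0},{"dx":0,"dy":0,"dz":-0.1,"yaw":0,"fingers":0},{"dx":0,"dy":0,"dz":-0.1,"yaw":0,"fingers":0}]' 60
```

```text
t: 15.2
tcp_pos: [0.5796, 0.1002, 0.1113]
tool_rot: [2.22, 2.221, 0.001]
contact_force: [-0.0, 1.1, 4.1]
gripper_width: 0.121
```

Contact made; I release, raise, and clear off toward the compressor.

```bash
python3 -m pendant '[{"dx":0,"dy":0,"dz":0,"yaw":0,"fingers":0.25},{"dx":0,"dy":0,"dz":0,"yaw":0,"fingers":0.4},{"dx":0,"dy":0,"dz":0,"yaw":0,"fingers":0.6},{"dx":0,"dy":0,"dz":0,"yaw":0,"fingers":0.8},{"dx":0,"dy":0,"dz":1,"yaw":0,"fingers":0.9},{"dx":0,"dy":0,"dz":3,"yaw":0,"fingers":1},{"dx":0,"dy":0,"dz":6,"yaw":0,"fingers":1},{"dx":0,"dy":0,"dz":9,"yaw":0,"fingers":1}]' 60
python3 -m pendant '[{"dx":0,"dy":-1,"dz":2,"yaw":0,"fingers":1},{"dx":0.5,"dy":-4,"dz":2,"yaw":0,"fingers":1},{"dx":1,"dy":-8,"dz":2,"yaw":0,"fingers":1},{"dx":1.5,"dy":-12,"dz":2,"yaw":0,"fingers":1},{"dx":2.2,"dy":-15,"dz":2,"yaw":0,"fingers":1},{"dx":3,"dy":-18,"dz":1,"yaw":0,"fingers":1},{"dx":3.6,"dy":-20.1,"dz":0,"yaw":0,"fingers":1},{"dx":3.6,"dy":-20.1,"dz":0,"yaw":0,"fingers":1}]' 60
python3 - <<'E'
from h import *
import pickle
for n in("top","scene","wrist"):
    c=grab(n); pickle.dump(c,open(n+"6.pkl","wb")); cv2.imwrite(f"pics/{n}6.png",c["frame"])
    P=cloud(c)
    for nm,(x,y) in(("rot",(.572,.238)),("act",(.579,.1))):
        Q=P[(np.hypot(P[...,0]-x,P[...,1]-y)<.03)&(P[...,2]>.1)&(P[...,2]<.15)]
        if len(Q)>4: print(n,nm,len(Q),((Q.min(0)+Q.max(0))/2).round(4),np.ptp(Q,axis=0).round(4))
print(ctrl.sense()["tcp_pos"])
E
```

```text
t: 16.0
tcp_pos: [0.5794, 0.1002, 0.2029]
tool_rot: [2.22, 2.221, 0.001]
contact_force: [-0.1, 0.2, 0.3]
gripper_width: 0.995
t: 16.8
tcp_pos: [0.6154, -0.1032, 0.2021]
tool_rot: [2.224, 2.219, -0.001]
contact_force: [-0.4, 0.3, -0.6]
gripper_width: 1.002
top rot 72 [0.5725 0.2352 0.1222] [0.0139 0.013  0.0406]
top act 46 [0.5791 0.0981 0.1225] [0.0119 0.0104 0.0425]
scene rot 66 [0.574  0.234  0.1222] [0.0165 0.0156 0.0429]
scene act 60 [0.5806 0.0991 0.1221] [0.0124 0.0148 0.0438]
wrist act 60 [0.5773 0.0962 0.1028] [0.0094 0.0043 0.0056]
[ 0.61529178 -0.100293    0.2036213 ]
```

View pics/wrist6.png

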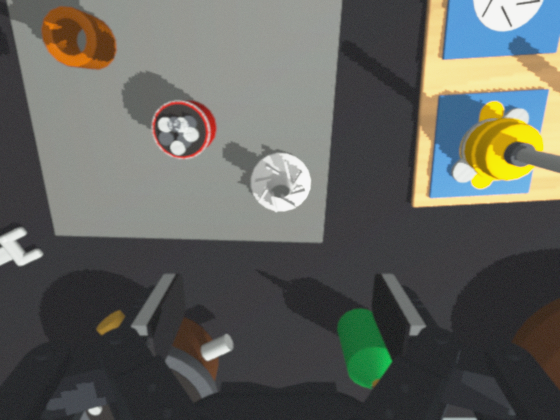

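View pics/top6.png

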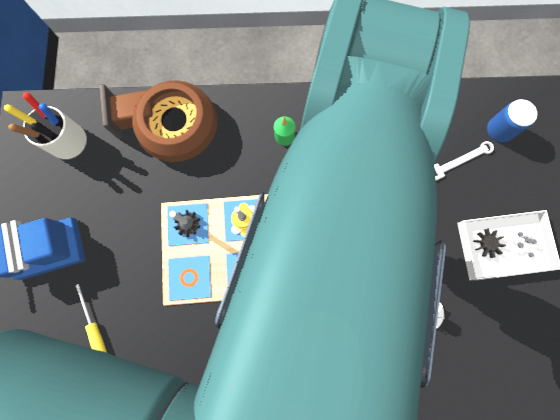

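Both tall parts stand on their plates. Wrist view: compressor at (281,182), nose (281,189), roughly between the fingers; the oil bottle at (363,350) is to the +y side. I pin down the compressor centre and the bottle clearance.

Run:
```python
from h import *
import pickle
c=pickle.load(open("wrist6.pkl","rb")); f=c["frame"]; P=cloud(c)
cv2.imwrite("pics/w6c.png",cv2.resize(f[140:225,235:325],None,fx=7,fy=7,interpolation=cv2.INTER_CUBIC))
g=cv2.cvtColor(f,cv2.COLOR_BGR2HSV)
m=((g[...,2]>165)&(g[...,1]<60)).astype(np.uint8); m[:140]=0;m[225:]=0;m[:,:235]=0;m[:,325:]=0
k=max(cv2.findContours(m,cv2.RETR_EXTERNAL,cv2.CHAIN_APPROX_NONE)[0],key=cv2.contourArea)
(u,v),r=cv2.minEnclosingCircle(k); print(u,v,r,"base z=.01",world(c,u,v,.01).round(4))
print("nose", world(c,281,189,.052).round(4))
Q=P[(np.hypot(P[...,0]-.612,P[...,1]+.1)<.03)&(P[...,2]>.045)&(P[...,2]<.06)]
print(len(Q),((Q.min(0)+Q.max(0))/2).round(4),np.ptp(Q,axis=0).round(4))
```

```text
280.8630676269531 182.6210174560547 30.4892520904541 base z=.01 [ 0.6139 -0.0978  0.01  ]
nose [ 0.6086 -0.098   0.052 ]
44 [ 0.6077 -0.0984  0.0492] [0.0077 0.0188 0.008 ]
```

View pics/w6c.png

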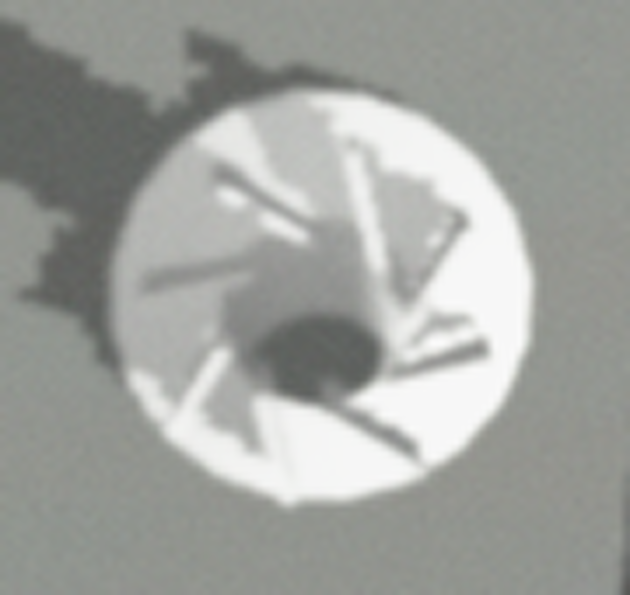

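```bash
python3 -m pendant '[{"dx":0,"dy":0,"dz":-3,"yaw":0,"fingers":1},{"dx":0,"dy":0,"dz":-6,"yaw":0,"fingers":1},{"dx":0,"dy":0,"dz":-9,"yaw":0,"fingers":1},{"dx":0,"dy":0,"dz":-12,"yaw":0,"fingers":1},{"dx":0,"dy":0,"dz":-14,"yaw":0,"fingers":1},{"dx":0,"dy":0,"dz":-15.5,"yaw":0,"fingers":1},{"dx":0,"dy":0,"dz":-16,"yaw":0,"fingers":1},{"dx":0,"dy":0,"dz":-16,"yaw":0,"fingers":1}]' 40
python3 - <<'E'
from h import *
w=grab("wrist"); cv2.imwrite("pics/w7.png",w["frame"])
print(ctrl.sense()["tcp_pos"])
E
```

```text
t: 17.75
tcp_pos: [0.6152, -0.0995, 0.0439]
tool_rot: [2.219, 2.222, 0.001]
contact_force: [0.5, -0.2, -0.1]
gripper_width: 1.002
[ 0.61557888 -0.09981587  0.04449969]
```

View pics/w7.png

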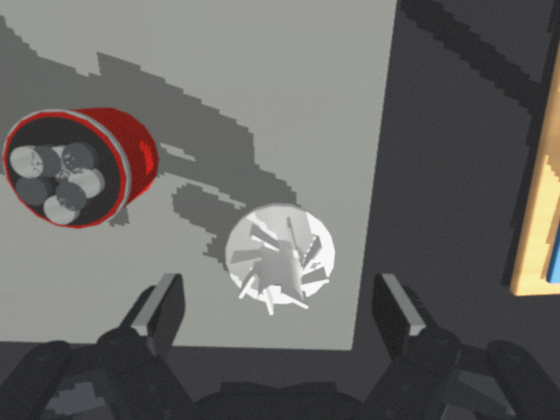

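The nose (~col 282, row 275) is centred between the fingers. I close.

```bash
python3 -m pendant '[{"dx":0,"dy":0,"dz":-0.1,"yaw":0,"fingers":0},{"dx":0,"dy":0,"dz":-0.1,"yaw":0,"fingers":0},{"dx":0,"dy":0,"dz":-0.1,"yaw":0,"fingers":0},{"dx":0,"dy":0,"dz":-0.1,"yaw":0,"fingers":0},{"dx":0,"dy":0,"dz":-0.1,"yaw":0,"fingers":0},{"dx":0,"dy":0,"dz":-0.1,"yaw":0,"fingers":0},{"dx":0,"dy":0,"dz":-0.1,"yaw":0,"fingers":0},{"dx":0,"dy":0,"dz":-0.1,"yaw":0,"fingers":0}]' 40
```

```text
t: 18.6
tcp_pos: [0.6157, -0.0999, 0.0439]
tool_rot: [2.218, 2.221, 0.002]
contact_force: [-1.6, 0.6, 5.8]
gripper_width: 0.221
```

```bash
python3 -m pendant '[{"dx":0,"dy":0,"dz":0.3,"yaw":0,"fingers":0},{"dx":0,"dy":0,"dz":1,"yaw":0,"fingers":0},{"dx":0,"dy":0,"dz":2,"yaw":0,"fingers":0},{"dx":0,"dy":0,"dz":4,"yaw":0,"fingers":0},{"dx":0,"dy":0,"dz":6,"yaw":0,"fingers":0},{"dx":0,"dy":0,"dz":8,"yaw":0,"fingers":0},{"dx":0,"dy":0,"dz":9,"yaw":0,"fingers":0},{"dx":0,"dy":0,"dz":9,"yaw":0,"fingers":0}]' 40
python3 - <<'E'
from h import *
w=grab("wrist"); cv2.imwrite("pics/w8.png",w["frame"])
print((np.array([.4492,.0928])-ctrl.sense()["tcp_pos"][:2])*100)
E
```

```text
t: 19.4
tcp_pos: [0.6163, -0.1001, 0.1354]
tool_rot: [2.217, 2.22, 0.004]
contact_force: [-0.8, -0.7, -2.0]
gripper_width: 0.213
[-16.66735511  19.27602154]
```

View pics/w8.png

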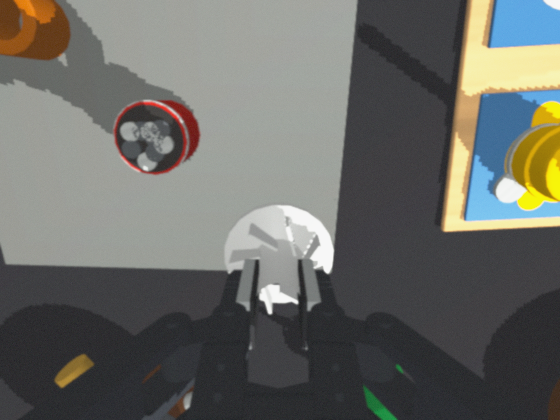

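The compressor is held upright. I move to its plate in two calls.

```bash
python3 -m pendant '[{"dx":-1,"dy":1,"dz":0,"yaw":0,"fingers":0},{"dx":-4,"dy":2.5,"dz":0,"yaw":0,"fingers":0},{"dx":-7,"dy":5,"dz":0,"yaw":0,"fingers":0},{"dx":-10,"dy":8,"dz":0,"yaw":0,"fingers":0},{"dx":-13,"dy":11.5,"dz":0,"yaw":0,"fingers":0},{"dx":-15,"dy":15,"dz":0,"yaw":0,"fingers":0},{"dx":-16.3,"dy":18,"dz":0,"yaw":0,"fingers":0},{"dx":-16.6,"dy":19.2,"dz":0,"yaw":0,"fingers":0}]' 40
python3 -m pendant '[{"dx":0,"dy":0,"dz":-1,"yaw":0,"fingers":0},{"dx":0,"dy":0,"dz":-2.5,"yaw":0,"fingers":0},{"dx":0,"dy":0,"dz":-4,"yaw":0,"fingers":0},{"dx":0,"dy":0,"dz":-5.5,"yaw":0,"fingers":0},{"dx":0,"dy":0,"dz":-6.5,"yaw":0,"fingers":0},{"dx":0,"dy":0,"dz":-7,"yaw":0,"fingers":0},{"dx":0,"dy":0,"dz":-7,"yaw":0,"fingers":0}]' 40
python3 - <<'E'
from h import *
w=grab("wrist"); cv2.imwrite("pics/w9.png",w["frame"])
print((np.array([.4497,.0928,.0499])-ctrl.sense()["tcp_pos"])*100)
E
```

```text
t: 20.25
tcp_pos: [0.4477, 0.094, 0.1335]
tool_rot: [2.217, 2.224, 0.001]
contact_force: [0.4, -0.9, -1.6]
gripper_width: 0.218
t: 20.95
tcp_pos: [0.4475, 0.0936, 0.0627]
tool_rot: [2.218, 2.224, -0.0]
contact_force: [-0.2, 0.0, -1.0]
gripper_width: 0.22
[ 0.19130478 -0.08862307 -1.34202032]
```

View pics/w9.png

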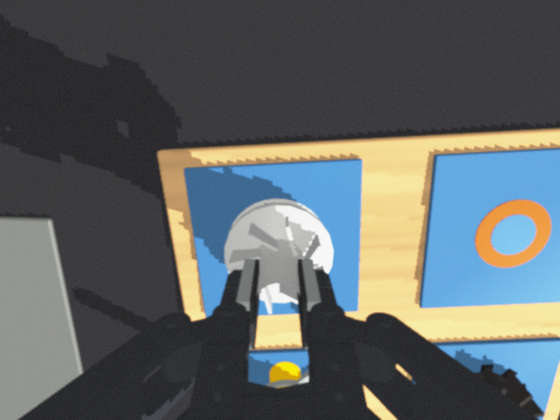

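```bash
python3 -m pendant '[{"dx":0.1,"dy":-0.1,"dz":-0.3,"yaw":0,"fingers":0},{"dx":0.15,"dy":-0.1,"dz":-0.6,"yaw":0,"fingers":0},{"dx":0.15,"dy":-0.1,"dz":-0.9,"yaw":0,"fingers":0},{"dx":0.15,"dy":-0.1,"dz":-1.1,"yaw":0,"fingers":0},{"dx":0.15,"dy":-0.1,"dz":-1.25,"yaw":0,"fingers":0},{"dx":0.15,"dy":-0.1,"dz":-1.3,"yaw":0,"fingers":0},{"dx":0.15,"dy":-0.1,"dz":-1.3,"yaw":0,"fingers":0}]' 40
```

```text
t: 21.7
tcp_pos: [0.4493, 0.0927, 0.0503]
tool_rot: [2.217, 2.224, 0.0]
contact_force: [-0.5, 0.7, -0.8]
gripper_width: 0.219
```

```bash
python3 -m pendant '[{"dx":0,"dy":0,"dz":-0.05,"yaw":0,"fingers":0},{"dx":0,"dy":0,"dz":-0.1,"yaw":0,"fingers":0},{"dx":0,"dy":0,"dz":-0.1,"yaw":0,"fingers":0}]' 40
```

```text
t: 22.0
tcp_pos: [0.4494, 0.0927, 0.0498]
tool_rot: [2.217, 2.223, 0.001]
contact_force: [-3.7, -0.7, 10.5]
gripper_width: 0.216
```

Contact (+10.5 N). I release and raise straight up, then move over toward the bush.

```bash
python3 -m pendant '[{"dx":0,"dy":0,"dz":0.05,"yaw":0,"fingers":0.3},{"dx":0,"dy":0,"dz":0.05,"yaw":0,"fingers":0.5},{"dx":0,"dy":0,"dz":0.05,"yaw":0,"fingers":0.7},{"dx":0,"dy":0,"dz":0.05,"yaw":0,"fingers":0.85},{"dx":0,"dy":0,"dz":1,"yaw":0,"fingers":1},{"dx":0,"dy":0,"dz":4,"yaw":0,"fingers":1},{"dx":0,"dy":0,"dz":8,"yaw":0,"fingers":1},{"dx":0,"dy":0,"dz":12,"yaw":0,"fingers":1}]' 40
python3 -m pendant '[{"dx":0,"dy":-3,"dz":2,"yaw":0,"fingers":1},{"dx":0.3,"dy":-7,"dz":3,"yaw":0,"fingers":1},{"dx":0.8,"dy":-11,"dz":3,"yaw":0,"fingers":1},{"dx":1.3,"dy":-15,"dz":3,"yaw":0,"fingers":1},{"dx":1.8,"dy":-19,"dz":3,"yaw":0,"fingers":1},{"dx":2.4,"dy":-23,"dz":3,"yaw":0,"fingers":1},{"dx":3,"dy":-27,"dz":3,"yaw":0,"fingers":1},{"dx":3.5,"dy":-31,"dz":2,"yaw":0,"fingers":1}]' 40
python3 - <<'E'
from h import *
import pickle
c=grab("top"); pickle.dump(c,open("top10.pkl","wb")); cv2.imwrite("pics/top10.png",c["frame"])
print((np.array([.489,-.2675])-ctrl.sense()["tcp_pos"][:2])*100,ctrl.sense()["tcp_pos"])
E
```

```text
t: 22.8
tcp_pos: [0.4488, 0.0927, 0.1718]
tool_rot: [2.217, 2.224, 0.001]
contact_force: [1.1, -0.3, 0.3]
gripper_width: 0.998
t: 23.6
tcp_pos: [0.4842, -0.2193, 0.1933]
tool_rot: [2.216, 2.222, 0.001]
contact_force: [0.7, 0.9, -0.4]
gripper_width: 1.001
[ 0.44497324 -4.35683685] [ 0.48455027 -0.22393163  0.1909327 ]
```

View pics/top10.png

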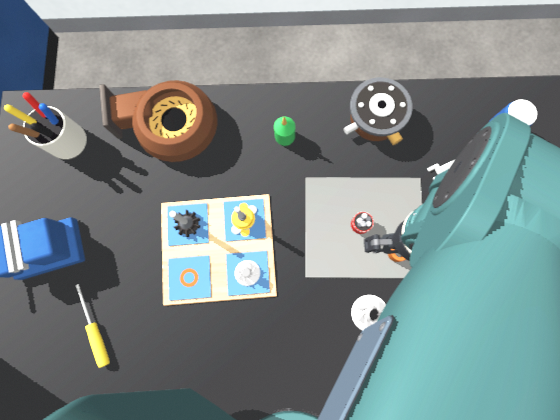

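Three parts stand in place; tin and bottle are unmoved. Now I go down on the bush.

```bash
python3 -m pendant '[{"dx":0.3,"dy":-2.5,"dz":0,"yaw":0,"fingers":1},{"dx":0.45,"dy":-4,"dz":-2,"yaw":0,"fingers":1},{"dx":0.45,"dy":-4.35,"dz":-5,"yaw":0,"fingers":1},{"dx":0.45,"dy":-4.35,"dz":-8,"yaw":0,"fingers":1},{"dx":0.45,"dy":-4.35,"dz":-11,"yaw":0,"fingers":1},{"dx":0.45,"dy":-4.35,"dz":-11,"yaw":0,"fingers":1}]' 40
python3 - <<'E'
from h import *
w=grab("wrist"); cv2.imwrite("pics/w11.png",w["frame"])
print((np.array([.489,-.2675,.029])-ctrl.sense()["tcp_pos"])*100)
E
```

```text
t: 24.25
tcp_pos: [0.4874, -0.2662, 0.0784]
tool_rot: [-2.22, -2.22, 0.002]
contact_force: [-0.5, 0.5, 0.5]
gripper_width: 1.003
[ 0.070932   -0.06865673 -5.15926298]
```

View pics/w11.png

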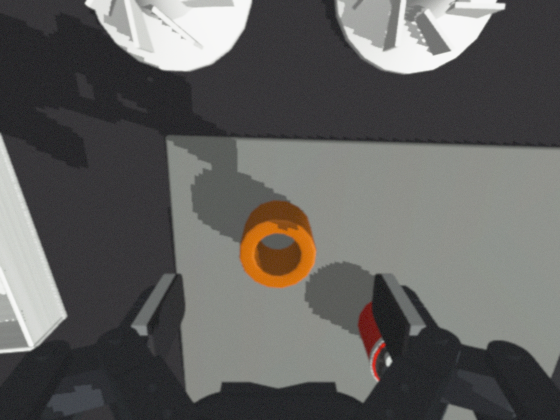

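The bush (278,252) is centred between the fingers; the tin (375,340) lies clear behind the right finger. I descend and close.

```bash
python3 -m pendant '[{"dx":0.05,"dy":-0.05,"dz":-2,"yaw":0,"fingers":1},{"dx":0.05,"dy":-0.05,"dz":-3.5,"yaw":0,"fingers":1},{"dx":0.05,"dy":-0.05,"dz":-4.7,"yaw":0,"fingers":1},{"dx":0.05,"dy":-0.05,"dz":-5.2,"yaw":0,"fingers":1},{"dx":0.05,"dy":-0.05,"dz":-5.2,"yaw":0,"fingers":0.8},{"dx":0.05,"dy":-0.05,"dz":-5.2,"yaw":0,"fingers":0.6},{"dx":0.05,"dy":-0.05,"dz":-5.2,"yaw":0,"fingers":0.3},{"dx":0.05,"dy":-0.05,"dz":-5.2,"yaw":0,"fingers":0.3}]' 40
python3 -m pendant '[{"dx":0,"dy":0,"dz":0,"yaw":0,"fingers":0.3},{"dx":0,"dy":0,"dz":0,"yaw":0,"fingers":0.3},{"dx":0,"dy":0,"dz":0,"yaw":0,"fingers":0.3}]' 40
```

```text
t: 25.1
tcp_pos: [0.4892, -0.2676, 0.0296]
tool_rot: [2.22, 2.221, -0.001]
contact_force: [-1.6, 0.7, 8.3]
gripper_width: 0.504
t: 25.4
tcp_pos: [0.4892, -0.2676, 0.0297]
tool_rot: [2.22, 2.221, -0.001]
contact_force: [-0.0, -0.2, 0.0]
gripper_width: 0.504
```

```bash
python3 -m pendant '[{"dx":0,"dy":0,"dz":0.3,"yaw":0,"fingers":0.3},{"dx":0,"dy":0,"dz":1,"yaw":0,"fingers":0.3},{"dx":0,"dy":0,"dz":2.5,"yaw":0,"fingers":0.3},{"dx":0,"dy":0,"dz":5,"yaw":0,"fingers":0.3},{"dx":0,"dy":0,"dz":7.5,"yaw":0,"fingers":0.3},{"dx":0,"dy":0,"dz":9.5,"yaw":0,"fingers":0.3},{"dx":0,"dy":0,"dz":10,"yaw":0,"fingers":0.3},{"dx":0,"dy":0,"dz":10,"yaw":0,"fingers":0.3}]' 40
python3 -m pendant '[{"dx":-0.2,"dy":1,"dz":0,"yaw":0,"fingers":0.3},{"dx":-0.6,"dy":4,"dz":0,"yaw":0,"fingers":0.3},{"dx":-1,"dy":8,"dz":0,"yaw":0,"fingers":0.3},{"dx":-1.6,"dy":12,"dz":0,"yaw":0,"fingers":0.3},{"dx":-2.2,"dy":16,"dz":0,"yaw":0,"fingers":0.3},{"dx":-2.8,"dy":20,"dz":0,"yaw":0,"fingers":0.3},{"dx":-3.4,"dy":24,"dz":0,"yaw":0,"fingers":0.3},{"dx":-4,"dy":28,"dz":0,"yaw":0,"fingers":0.3}]' 40
```

```text
t: 26.2
tcp_pos: [0.4894, -0.2678, 0.1302]
tool_rot: [2.219, 2.22, -0.001]
contact_force: [0.0, 0.1, -1.5]
gripper_width: 0.501
t: 27.0
tcp_pos: [0.4478, 0.0143, 0.1293]
tool_rot: [2.22, 2.221, -0.003]
contact_force: [1.4, 0.3, -2.5]
gripper_width: 0.508
```

```bash
python3 -m pendant '[{"dx":-0.1,"dy":4,"dz":0,"yaw":0,"fingers":0.3},{"dx":-0.2,"dy":8,"dz":0,"yaw":0,"fingers":0.3},{"dx":-0.4,"dy":12,"dz":0,"yaw":0,"fingers":0.3},{"dx":-0.5,"dy":16,"dz":0,"yaw":0,"fingers":0.3},{"dx":-0.6,"dy":19,"dz":0,"yaw":0,"fingers":0.3},{"dx":-0.6,"dy":21,"dz":0,"yaw":0,"fingers":0.3},{"dx":-0.6,"dy":21.7,"dz":0,"yaw":0,"fingers":0.3},{"dx":-0.6,"dy":21.7,"dz":-1,"yaw":0,"fingers":0.3}]' 40
python3 -m pendant '[{"dx":0,"dy":0,"dz":-1.5,"yaw":0,"fingers":0.3},{"dx":0,"dy":0,"dz":-3,"yaw":0,"fingers":0.3},{"dx":0,"dy":0,"dz":-4.5,"yaw":0,"fingers":0.3},{"dx":0,"dy":0,"dz":-6,"yaw":0,"fingers":0.3},{"dx":0,"dy":0,"dz":-6.7,"yaw":0,"fingers":0.3},{"dx":0,"dy":0,"dz":-7,"yaw":0,"fingers":0.3},{"dx":0,"dy":0,"dz":-7,"yaw":0,"fingers":0.3}]' 40
python3 - <<'E'
from h import *
w=grab("wrist"); cv2.imwrite("pics/w12.png",w["frame"])
print((np.array([.442,.2322,.0357])-ctrl.sense()["tcp_pos"])*100)
E
```

```text
t: 27.8
tcp_pos: [0.4416, 0.2319, 0.119]
tool_rot: [2.218, 2.222, -0.002]
contact_force: [0.2, -0.2, -1.7]
gripper_width: 0.503
t: 28.5
tcp_pos: [0.4414, 0.2314, 0.0488]
tool_rot: [2.219, 2.222, -0.003]
contact_force: [-0.2, 0.1, -1.4]
gripper_width: 0.507
[ 0.03218639  0.06205686 -1.34720879]
```

View pics/w12.png

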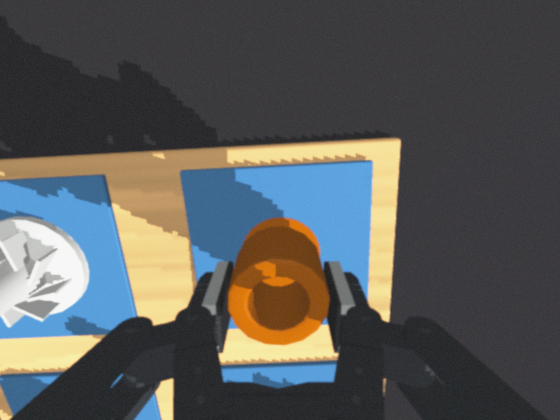

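The bush (col 279) is over the plate middle (col ~280). I lower it.

```bash
python3 -m pendant '[{"dx":0.03,"dy":0.05,"dz":-0.4,"yaw":0,"fingers":0.3},{"dx":0.03,"dy":0.05,"dz":-0.7,"yaw":0,"fingers":0.3},{"dx":0.03,"dy":0.05,"dz":-1,"yaw":0,"fingers":0.3},{"dx":0.03,"dy":0.05,"dz":-1.15,"yaw":0,"fingers":0.3},{"dx":0.03,"dy":0.05,"dz":-1.25,"yaw":0,"fingers":0.3},{"dx":0.03,"dy":0.05,"dz":-1.3,"yaw":0,"fingers":0.3},{"dx":0.03,"dy":0.05,"dz":-1.3,"yaw":0,"fingers":0.3}]' 40
python3 -m pendant '[{"dx":0,"dy":0,"dz":-0.05,"yaw":0,"fingers":0.3},{"dx":0,"dy":0,"dz":-0.1,"yaw":0,"fingers":0.3}]' 40
```

```text
t: 29.25
tcp_pos: [0.442, 0.2321, 0.0362]
tool_rot: [2.219, 2.222, -0.002]
contact_force: [-0.0, -0.1, -1.6]
gripper_width: 0.507
t: 29.45
tcp_pos: [0.4421, 0.2321, 0.0356]
tool_rot: [2.218, 2.221, -0.001]
contact_force: [-4.2, -1.0, 16.1]
gripper_width: 0.505
```

```bash
python3 -m pendant '[{"dx":0,"dy":0,"dz":0.05,"yaw":0,"fingers":0.55},{"dx":0,"dy":0,"dz":0.05,"yaw":0,"fingers":0.7},{"dx":0,"dy":0,"dz":0.05,"yaw":0,"fingers":0.85},{"dx":0,"dy":0,"dz":0.05,"yaw":0,"fingers":1},{"dx":0,"dy":0,"dz":1,"yaw":0,"fingers":1},{"dx":0,"dy":0,"dz":4,"yaw":0,"fingers":1},{"dx":0,"dy":0,"dz":8,"yaw":0,"fingers":1},{"dx":0,"dy":0,"dz":12,"yaw":0,"fingers":1}]' 40
python3 -m pendant '[{"dx":-2,"dy":3,"dz":3,"yaw":0,"fingers":1},{"dx":-5,"dy":6,"dz":5,"yaw":0,"fingers":1},{"dx":-8,"dy":9,"dz":7,"yaw":0,"fingers":1},{"dx":-11,"dy":12,"dz":8,"yaw":0,"fingers":1},{"dx":-14,"dy":15,"dz":8,"yaw":0,"fingers":1},{"dx":-17,"dy":18,"dz":8,"yaw":0,"fingers":1},{"dx":-19,"dy":20,"dz":8,"yaw":0,"fingers":1},{"dx":-19,"dy":20,"dz":8,"yaw":0,"fingers":1}]' 40
python3 - <<'E'
from h import *
import pickle
for n in("top","scene"):
    c=grab(n); pickle.dump(c,open(n+"13.pkl","wb")); f=c["frame"]
    cr=f[190:310,155:285] if n=="top" else f[120:250,230:390]
    cv2.imwrite(f"pics/{n}13.png",cv2.resize(cr,None,fx=5,fy=5,interpolation=cv2.INTER_CUBIC)[:600,:800])
    cv2.imwrite(f"pics/{n}13f.png",f)
E
```

```text
t: 30.25
tcp_pos: [0.4417, 0.232, 0.1576]
tool_rot: [2.218, 2.222, -0.002]
contact_force: [1.1, 0.4, -0.2]
gripper_width: 0.999
t: 31.05
tcp_pos: [0.2494, 0.4336, 0.2382]
tool_rot: [2.215, 2.226, -0.001]
contact_force: [1.0, -0.5, 0.4]
gripper_width: 1.003
```

View pics/top13.png

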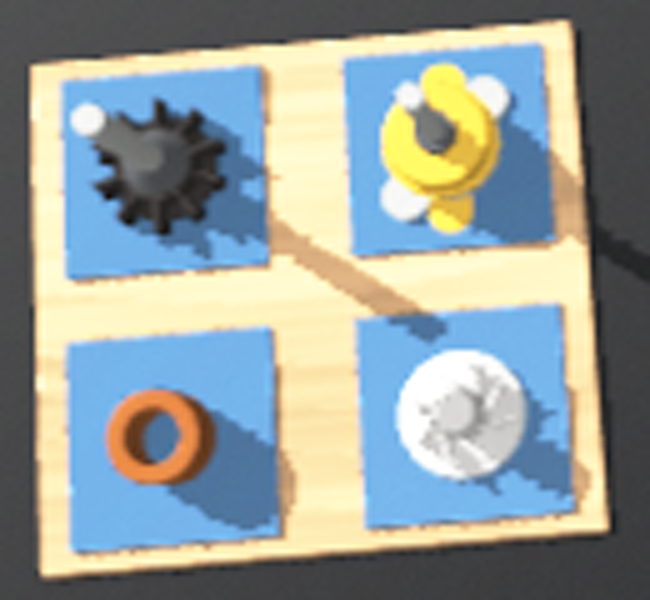

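View pics/top13f.png

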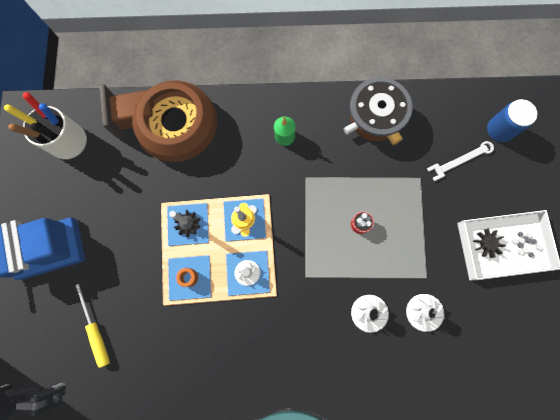

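View pics/scene13.png

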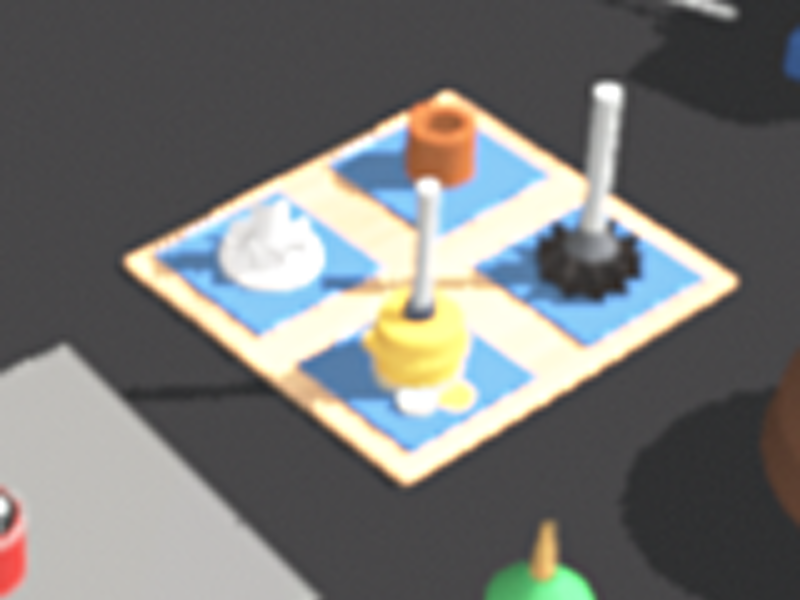

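All four stand upright on their plates: star plate with rotor (185,222 in the full top view), actuator (243,218), bush (187,277) and compressor (247,272). Tin (362,222) and bottle (285,130) are where they were. One numeric centring check before handing in.

Run:
```python
from h import *
import pickle
c=pickle.load(open("top13.pkl","rb")); f=c["frame"]; hsv=cv2.cvtColor(f,cv2.COLOR_BGR2HSV); P=cloud(c)
def circ(m,box,z,nm,pad):
    u0,u1,v0,v1=box; M=np.zeros((420,560),np.uint8); M[v0:v1,u0:u1]=m[v0:v1,u0:u1]
    k=max(cv2.findContours(M,cv2.RETR_EXTERNAL,cv2.CHAIN_APPROX_NONE)[0],key=cv2.contourArea)
    W=np.array([world(c,*p[0],z)[:2] for p in k],np.float32)*1000
    (x,y),r=cv2.minEnclosingCircle(W); print(nm,round(x,1),round(y,1),"r",round(r,1),"off",round(x-pad[0],1),round(y-pad[1],1))
z=np.nan_to_num(P[...,2])
circ(((z>.040)&(z<.06)).astype(np.uint8),(170,212,256,300),.046,"bush",(441.9,231.4))
circ(((hsv[...,1]<60)&(hsv[...,2]>100)).astype(np.uint8),(229,267,254,292),.015,"comp",(449.6,91.9))
for nm,p in(("rotor",(.5714,.2386)),("act",(.5792,.0991)),("comp",(.4496,.0919))):
    h=.1 if nm!="comp" else .047
    Q=P[(np.hypot(P[...,0]-p[0],P[...,1]-p[1])<.02)&(z>h)]
    if len(Q): print(nm,((Q.min(0)+Q.max(0))/2).round(4),"off",(((Q.min(0)+Q.max(0))/2)[:2]-p).round(4)*1000)
a=pickle.load(open("top0.pkl","rb"))
for n,(u0,u1,v0,v1) in(("tin",(345,380,205,240)),("oil",(270,300,112,150))):
    s=lambda g:(cv2.inRange(cv2.cvtColor(g[v0:v1,u0:u1],cv2.COLOR_BGR2HSV),(0,110,60),(90,255,255))>0)
    print(n,[np.argwhere(s(g)).mean(0).round(2) for g in(a["frame"],f)])
```

```text
bush 442.5 229.5 r 22.1 off 0.6 -1.9
comp 449.9 92.7 r 31.0 off 0.3 0.8
rotor [0.5724 0.2357 0.1219] off [ 1.  -2.9]
act [0.5795 0.0982 0.1218] off [ 0.3 -0.9]
comp [0.446  0.0869 0.0529] off [-3.6 -5. ]
tin [array([19.89, 13.77]), array([19.75, 13.75])]
oil [array([18.47, 14.24]), array([18.47, 14.24])]
```

```bash
python3 -c "
from bench import ctrl
print(ctrl.close_job(), ctrl.sense()['t'])"
```

```text
the job is handed in; nothing more can be done
the job is handed in; nothing more can be done
```

I set all four parts on their plates in the order asked: rotor, then actuator in the back row, then compressor wheel and bush in the front row. I handed the job in at about 31 s, with the arm withdrawn and the gripper open.

The last top and scene views show all four standing upright. The red tin and oil bottle have not moved: their image centroids changed by 0.14 px or less.

Offsets from the plate centres, measured from the top camera (calibration good to about 2 mm):

| Part | Offset |
|---|---|
| Rotor | about 3 mm, mostly in −y |
| Actuator | about 1 mm |
| Bush | about 2 mm |
| Compressor wheel | about 1 mm, from its base circle |

Two checks disagreed:
- **Compressor nose:** the depth points there read about 6 mm off, against 1 mm from the base circle. The nose reading came from only a partly seen surface, so I trusted the base circle.
- **Rotor:** the robot's own release pose put it within about 1 mm of the plate centre given by the top camera, against 3 mm in the camera check. I left it where it was.

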